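Bolt the jig's spring arm open at the far catch

ROBOT

A 6-joint arm with a two-finger parallel gripper is mounted at the origin on a cart in front of the work surface, level with it; the furniture and walls round the work are solid. World frame = base frame: x ahead of the robot, y to its left, z up, the work surface at z = 0. Lengths are in mm, angles in rad, forces in N, time in s.
With the tool pointing down it reaches from about 425 to 1125 mm from the base axis. Payload 14.9 kg.
Tool frame: the origin (TCP) lies between the finger pads; the fingertips stand 25 mm ahead of it and the grasp point (between the pads) lies 6 mm ahead of it; z points along the fingers, y is the line along which they close (so a half turn about z gives the same grasp; the last joint's range is limited). The gripper opens to 91 mm and grips with 3 to 60 N. Pads are 32 mm wide; open, the fingers measure 118 mm over their backs; the gripper's body (76 mm by 178 mm) begins 60 mm behind the grasp point.
Start: joints at [-1.205, 0.379, 1.734, -0, 1.028, -0.033], TCP at [271.816, -645.085, 238.932] pointing down, gripper open.
Joint ranges: [-2.77, 2.77], [-0.74, 2.19], [0, 2.66], [-1.06, 4.2], [0.31, 2.87], [-3.08, 3.08]. Speed limits (rad/s): [1.89, 1.89, 2.39, 3.14, 3.14, 3.14].

INTERFACE

Orientations are given as a rotation vector (axis times angle).
In Python, from rig import monitor, read_camera, ticket gives the robot as it stands. The module is installed in compiled form; this text tells all that it offers.
- The arm moves only by the tool carry_out, never from a script. Its arguments are lists of equal length, an entry for each row: "travel": the shift along the world's x, y, z in units of 25 mm (1.0 is 25 mm), a list of three; "spin": the turn about the world's z in units of 6 degrees (1.0 is 6 degrees); "claw": the closure, from -1 (fully open) to 1 (shut), so that 0 is half open. A call has 1 to 10 rows; each row is the pose to reach, as a shift and turn from the pose commanded when the call began; what a row does not reach only later rows make up. A row lasts 1/10 s, in which the tool goes at most 50 mm and 8.59 degrees, less where a joint would pass 70% of its speed; a pose out of reach is approached as far as the arm can. A call with a gripper value outside its range is refused whole. The fingers move at their own pace and stop on an object; "newtons" is the grip in N (left out, the last holds). Time passes only in rows, so rows that repeat a pose let the fingers close. It gives the time, the measured TCP pose, the force, the opening and the grip force at its end, in the units of the state.
- monitor.observe(): the state, without advancing time (a new reading comes with each control period).
- read_camera(name): name is "scene" or "top" or "wrist"; returns a dict with "color" (420x560x3 uint8, red, green, blue), "z_map" (420x560 float32, mm along the optical axis (not along the pixel's ray), 0 where there is no reading), "fx", "fy", "cx", "cy" (pixels), "R" (3x3) and "t" (3): a world point X has camera coordinates R X + t; the wrist camera has in their place "mount" (4x4, takes a point from camera to tool coordinates, whose origin is the TCP and whose axes are the flange's). Camera axes: x right, y down, z forward; pixel columns grow to the right and rows downward; lengths in mm; the calibration is good to about 2 mm. A picture is of the moment at which its call begins: read the wrist's pose just before it.
- ticket.finish_job(): hands the job in; it is judged then, once.
The state is a dict: "clock": time; "joint_positions": joint angles; "joint_velocities": joint speeds; "joint_torque": joint torques, N m; "tool_pos": TCP position; "tool_rot": TCP orientation; "contact_force": force on the tool from outside, world axes, zero at the start; "moment": the same for the moment, N m; "grip_width": finger opening in mm; "grasp_force": force on a finger pad.
Only numpy, scipy, OpenCV 4.12 (cv2) and the standard library are available. Lean on these libraries where they do the work, as an engineer would, in place of code of your own. Each camera call takes 0.05 s, during which the arm holds its last target. There are 200 camera calls.

TASK

The next box has to go into the glue-up jig. Take the jig's spring arm by the knob of its drop bolt, swing it open against its spring past both catches, keep it there and push the bolt fully down behind the far catch (the one further round from the closed arm), then let go so that the catch holds the arm open.

Things in the scene. Friction and masses are not known exactly. Their poses are not given: they have to be found in the camera images.
- bolt_knob (a point): Middle of the upright round dark wooden knob (26 mm diameter, 45 mm tall) on the drop bolt at the free end of the spring arm; grip it from above, it may turn in the fingers. Now up, 110 mm over the table; 22 mm lower when bolted. Below it the arm, a 24 mm wide bar, has its top at 63 mm, 25 mm under the raised knob. Bolt and knob slide straight up and down with about 3 N friction and stay where left
- pivot (a point): Top of the steel post with the coil spring (98 mm over the table) on the jig's plywood board. The arm turns on its upright axis, 130 mm from the bolt's axis. Frame of the board: z up; the closed arm points along -y; it opens clockwise seen from above, the free end moving towards -x
- gate (a joint): Angle of the spring arm, rad: 0 closed on its stop, where the spring keeps it; grows as it opens (clockwise seen from above); hard end at 1.5. The torsion spring pulls it shut with about 3 N at the bolt when closed, about 7 N at 1.3 rad
- bolt (a joint): How far the drop bolt is pushed down, m: 0 up (as at the start), 0.022 fully down. It is a 12 mm steel rod with a round foot 68 mm below the middle of the knob: foot 42 mm over the table when up, 20 mm when down
- far_catch_top (a point): Centre of the top (36 mm over the table) of the far catch, a steel lug on the bolt's circle 0.9 to 1.2 rad from the closed bolt, 14 mm thick along the path (x; -x is opening), 36 mm across it (y, to the pivot). The raised bolt passes 6 mm over it; once its axis is over 13 mm (0.1 rad) beyond, it can go down. An equal near catch at 0.35 to 0.5 rad is only passed over

How it is judged (in metres and radians):
On the way:
1. the spring arm is swung open past the far catch (x of bolt_knob in the frame of far_catch_top below -0.009 m), for 0.1 s.
At the end, for the whole second after the job is handed in: the bolt is down by at least 15 of its 22 mm, on the far side of the far catch with its axis 8 to 30 mm beyond the catch's centre, and the arm stands still there, held by the catch (x of bolt_knob in the frame of far_catch_top between -0.03 and -0.008 m and value of joint bolt above 0.015 m and velocity of joint gate between -0.05 and 0.05 rad/s); the robot touches nothing.
It also fails if it takes over 38 s, if anything falls off the work surface, if the arm or the gripper's body presses on something with over 40 N, if the wrist force passes 120 N, or if a joint passes its speed limit or range.

## Working session

There is one attempt and no reset: what is moved stays moved. The work goes in short steps, Python scripts to look and compute and a tool call to move; the robot and the scene stay as the last step left them, time stands still between calls to the robot, and variables do not carry over. Pictures are saved under pics/ and viewed, at most 10 in all, crops included, and the job is handed in when it is done.

Besides the shell and the picture viewer there is one more tool, called after "Emit:" as name(argument=value, ...), one argument or row to a line, values as JSON. carry_out: Moves the arm, as the interface text tells. Its arguments: {"type":"object","properties":{"travel":{"type":"array"},"spin":{"type":"array"},"claw":{"type":"array"},"newtons":{"type":"number"}},"required":["travel","spin","claw"]}

```bash
mkdir -p pics
cat > h.py <<'E'
import numpy as np,cv2
from rig import monitor, read_camera, ticket
def grab(n,tag):
    s=monitor.observe(); c=read_camera(n)
    cv2.imwrite(f'pics/{tag}.png',cv2.cvtColor(c['color'],cv2.COLOR_RGB2BGR)); np.savez(f'pics/{tag}.npz',**c); return s,c
def pt(c,u,v,z=None,r=1):
    """world point from pixel; depth from map, or ray cut at height z"""
    d=np.array([(u-c['cx'])/c['fx'],(v-c['cy'])/c['fy'],1.]); R,t=c['R'],c['t']
    if z is None:
        p=c['z_map'][v-r:v+r+1,u-r:u+r+1]; return R.T@(d*np.median(p[p>0])-t)
    o=-R.T@t; w=R.T@d; return o+w*(z-o[2])/w[2]
E
python3 - <<'E'
from h import *
s,_=grab('top','top0'); grab('scene','scene0'); print(s)
E
```

```text
{'clock': 0.0, 'joint_positions': array([-1.20532692e+00,  3.79388936e-01,  1.73475602e+00, -7.64530951e-06,
        1.02853252e+00, -3.33211487e-02]), 'joint_velocities': array([-5.85980208e-04,  5.41538328e-05, -3.71308214e-04,  2.57269333e-04,
        1.05257788e-03,  3.01802270e-04]), 'joint_torque': array([-3.92241287e-03, -7.63722897e+01, -4.34373987e+01,  6.48690644e-02,
        4.22884338e-02, -9.92035689e-05]), 'tool_pos': array([ 271.66292098, -644.74187105,  238.31423616]), 'tool_rot': array([-3.07829795e+00, -6.22070443e-01,  2.91738607e-04]), 'contact_force': array([ 0.35741225, -0.10777439,  0.72130057]), 'moment': array([-0.02658466,  0.04871562, -0.07517058]), 'grasp_force': 0.0, 'grip_width': 91.13537699483342}
```

View pics/top0.png

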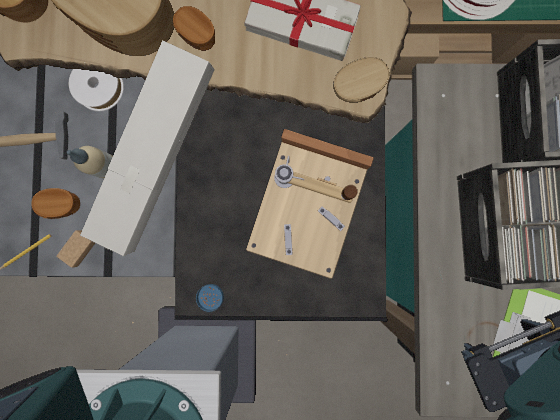

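View pics/scene0.png

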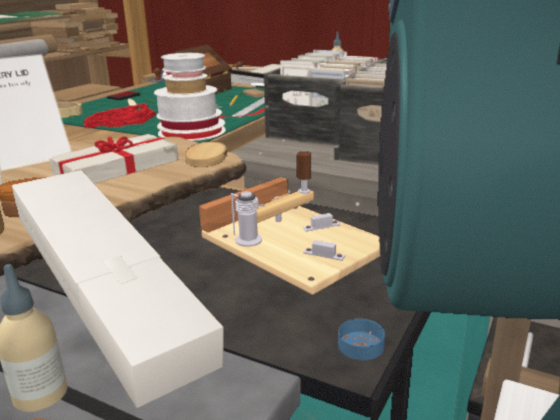

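The top view shows the pivot at about (285,175), the knob at (349,192), the near catch at (331,218) and the far catch at (288,240). A long white box stands to the left of the board. I'll enlarge the jig and measure.

Run:
```python
from h import *
c=np.load('pics/top0.npz')
im=cv2.imread('pics/top0.png')[120:285,235:395]
cv2.imwrite('pics/crop0.png',cv2.resize(im,None,fx=3.6,fy=3.6,interpolation=cv2.INTER_CUBIC))
print(c['fx'],(-c['R'].T@c['t']).round())
for n,u,v in [('piv',285,174),('knob',349,192),('near',331,218),('far',289,240),('box',150,150),('boxend',188,58),('board',300,260),('fence',330,148),('table',220,200),('wood',300,90)]: print(n,pt(c,u,v).round(1))
```

```text
452.00154041543715 [ 441. -307.  963.]
piv [ 558.2 -295.8   97.8]
knob [ 520.5 -414.1  133.6]
near [ 476.2 -389.7   36.9]
far [ 430.8 -304.    36.2]
box [598.8 -42.4 125.4]
boxend [ 765.3 -116.6  150.7]
board [ 389.2 -327.1   16.4]
fence [ 616.5 -385.8   59.4]
table [ 5.149e+02 -1.558e+02 -1.000e-01]
wood [ 726.9 -324.4   85.3]
```

View pics/crop0.png

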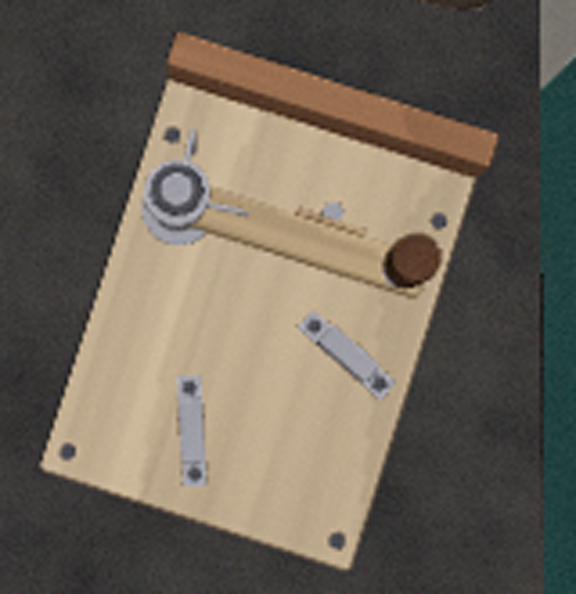

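```bash
cat >> h.py <<'E'
c0=np.load('pics/top0.npz') if __import__('os').path.exists('pics/top0.npz') else None
E
python3 - <<'E'
from h import *
from scipy.spatial.transform import Rotation as Ro
P=pt(c0,284.2,173.3,98);K=pt(c0,349.7,192.2,132.5);F=pt(c0,288.3,239.7,36);N=pt(c0,331.4,218.6,36)
a=lambda q:np.arctan2(*(q-P)[[1,0]])
for n,q in zip('PKFN',(P,K,F,N)): print(n,q.round(1),np.hypot(*(q-P)[:2]).round(1),(a(K)-a(q)).round(3))
s=monitor.observe();R=Ro.from_rotvec(s['tool_rot']).as_matrix();print(R.round(2)); th=a(K);print('th',th)
print('to knob',((K-s['tool_pos'])/25).round(2))
for g in np.arange(0,1.31,.1): print(g.round(1),(130*np.array([np.cos(th-g)-np.cos(th),np.sin(th-g)-np.sin(th)])/25).round(2))
E
```

```text
P [ 559.5 -294.3   98. ] 0.0 -1.884
K [ 520.2 -415.6  132.5] 127.5 0.0
F [ 431.4 -302.6   36. ] 128.4 1.193
N [ 475.  -390.6   36. ] 128.1 0.407
[[ 0.92  0.39 -0.  ]
 [ 0.39 -0.92  0.  ]
 [ 0.   -0.   -1.  ]]
th -1.883915182200946
to knob [ 9.94  9.17 -4.23]
0.0 [0. 0.]
0.1 [-0.49  0.18]
0.2 [-0.95  0.42]
0.3 [-1.39  0.69]
0.4 [-1.8   1.01]
0.5 [-2.18  1.37]
0.6 [-2.51  1.77]
0.7 [-2.81  2.2 ]
0.8 [-3.06  2.65]
0.9 [-3.27  3.13]
1.0 [-3.43  3.62]
1.1 [-3.53  4.13]
1.2 [-3.59  4.65]
1.3 [-3.59  5.17]
```

The far catch measures about 1.19 rad from the closed arm, so the bolt should go down at about 1.35 rad. First I'll move above the knob and turn the fingers so they close along the path.

Emit:
carry_out(
  travel=[
    [1, 0.9, 0],
    [2, 1.8, 0],
    [3, 2.8, 0],
    [4, 3.7, 0],
    [5, 4.6, 0],
    [6, 5.5, 0],
    [7, 6.5, 0],
    [8, 7.4, 0],
    [9, 8.3, 0],
    [9.94, 9.18, 0],
  ],
  spin=[0.8, 1.6, 2.5, 3.3, 4.1, 4.9, 5.7, 6.6, 7.4, 8.2],
  claw=[-1, -1, -1, -1, -1, -1, -1, -1, -1, -1],
  newtons=40,
)

```text
clock: 1.1
tool_pos: [521.2, -414.4, 238.7]
tool_rot: [-2.537, -1.852, 0.0]
contact_force: [0.3, -0.1, 0.4]
grip_width: 91.1
grasp_force: 0.0
```

Emit:
carry_out(
  travel=[
    [0, 0, -0.5],
    [0, 0, -1],
    [0, 0, -1.5],
    [0, 0, -2],
    [0, 0, -2.2],
    [0, 0, -2.2],
    [0, 0, -2.2],
  ],
  spin=[0, 0, 0, 0, 0, 0, 0],
  claw=[-1, -1, -1, -1, -1, -1, -1],
)

```text
clock: 1.8
tool_pos: [520.3, -416.0, 184.1]
tool_rot: [2.541, 1.847, 0.0]
contact_force: [0.3, 0.4, -0.6]
grip_width: 91.4
grasp_force: 0.0
```

Run:
```python
from h import *
s,c=grab('wrist','w1'); print(s['tool_pos'],s['tool_rot'],s['joint_positions'],s['contact_force'])
from scipy.spatial.transform import Rotation as Ro
R=Ro.from_rotvec(s['tool_rot']).as_matrix()
X=R.T@(np.array([520.2,-415.6,132.5])-s['tool_pos']); M=np.linalg.inv(c['mount']); q=M[:3,:3]@X+M[:3,3]
print('expected px',q[0]/q[2]*c['fx']+c['cx'],q[1]/q[2]*c['fy']+c['cy'])
```

```text
[ 520.27666132 -415.95583378  184.14261494] [2.54112698e+00 1.84683606e+00 1.30128623e-04] [-7.09425557e-01  3.92297974e-01  1.83008560e+00  3.32626515e-05
  9.18961597e-01 -3.95595118e-01] [ 0.30412955  0.38091194 -0.58799658]
expected px 280.2895341616014 234.10474454440597
```

View pics/w1.png

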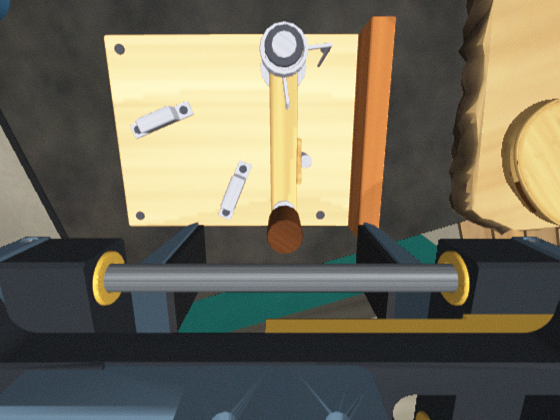

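The knob's top shows at about (285,235), close to the predicted (280,234). I'll refine the knob, pivot and catch positions from this view.

Run:
```python
from h import *
from scipy.spatial.transform import Rotation as Ro
c=dict(np.load('pics/w1.npz')); s=monitor.observe(); R=Ro.from_rotvec(s['tool_rot']).as_matrix(); M=c['mount']
A=R@M[:3,:3]; o=R@M[:3,3]+s['tool_pos']; c['R']=A.T; c['t']=-A.T@o
P=pt(c,285,44,98);K=pt(c,285,234,132.5);F=pt(c,162,119,36);N=pt(c,236,190,36)
a=lambda q:np.arctan2(*(q-P)[[1,0]])
for n,q in zip('PKFN',(P,K,F,N)): print(n,q.round(1),np.hypot(*(q-P)[:2]).round(1),(a(K)-a(q)).round(3))
print(a(K))
```

```text
P [ 563.1 -295.2   98. ] 0.0 -1.886
K [ 523.5 -416.6  132.5] 127.7 0.0
F [ 440.  -305.7   36. ] 123.5 1.171
N [ 482.6 -390.5   36. ] 124.7 0.386
-1.8859523517471972
```

Emit:
carry_out(
  travel=[
    [0.06, 0, -0.5],
    [0.06, 0, -1],
    [0.06, 0, -1.5],
    [0.06, 0, -2],
    [0.06, 0, -2.4],
    [0.06, 0, -2.56],
    [0.06, 0, -2.56],
    [0.06, 0, -2.56],
  ],
  spin=[0, 0, 0, 0, 0, 0, 0, 0],
  claw=[-1, -1, -1, -1, -1, -1, -1, -1],
)

```text
clock: 2.65
tool_pos: [522.0, -415.8, 120.2]
tool_rot: [2.54, 1.847, 0.0]
contact_force: [0.8, -0.3, 0.9]
grip_width: 91.4
grasp_force: 0.0
```

Emit:
carry_out(
  travel=[
    [0, 0, 0],
    [0, 0, 0],
    [0, 0, 0],
    [0, 0, 0],
    [0, 0, 0],
    [0, 0, 0],
    [0, 0, 0],
    [0, 0, 0],
    [0, 0, 0],
    [0, 0, 0],
  ],
  spin=[0, 0, 0, 0, 0, 0, 0, 0, 0, 0],
  claw=[1, 1, 1, 1, 1, 1, 1, 1, 1, 1],
  newtons=35,
)

```text
clock: 3.65
tool_pos: [522.1, -415.7, 119.9]
tool_rot: [2.54, 1.847, 0.0]
contact_force: [2.7, -0.9, -2.3]
grip_width: 25.5
grasp_force: 35.0
```

Gripped at 25.5 mm, the knob's diameter. Now the first half of the swing.

Emit:
carry_out(
  travel=[
    [-0.24, 0.09, 0],
    [-0.49, 0.18, 0],
    [-0.95, 0.42, 0],
    [-1.39, 0.69, 0],
    [-1.8, 1.01, 0],
    [-2.18, 1.37, 0],
    [-2.51, 1.77, 0],
    [-2.81, 2.2, 0],
    [-2.81, 2.2, 0],
    [-2.81, 2.2, 0],
  ],
  spin=[-0.48, -0.95, -1.9, -2.86, -3.82, -4.77, -5.73, -6.68, -6.68, -6.68],
  claw=[1, 1, 1, 1, 1, 1, 1, 1, 1, 1],
)

```text
clock: 4.65
tool_pos: [452.4, -360.6, 120.1]
tool_rot: [3.019, 0.864, 0.003]
contact_force: [9.4, -2.9, -8.6]
grip_width: 25.5
grasp_force: 35.0
```

Emit:
carry_out(
  travel=[
    [-0.22, 0.46, 0],
    [-0.42, 0.95, 0],
    [-0.57, 1.44, 0],
    [-0.67, 1.94, 0],
    [-0.72, 2.45, 0],
    [-0.72, 2.97, 0],
    [-0.7, 3.2, 0],
    [-0.7, 3.2, 0],
    [-0.7, 3.2, 0],
  ],
  spin=[-0.95, -1.9, -2.86, -3.82, -4.77, -5.73, -6.1, -6.1, -6.1],
  claw=[1, 1, 1, 1, 1, 1, 1, 1, 1],
)

```text
clock: 5.55
tool_pos: [434.8, -281.4, 120.1]
tool_rot: [3.137, -0.127, 0.003]
contact_force: [3.0, -10.6, -10.1]
grip_width: 25.7
grasp_force: 35.0
```

Run:
```python
from h import *
s,c=grab('scene','s2'); grab('top','t2');grab('wrist','w2'); print(s['tool_pos'],s['contact_force'],s['grip_width'])
a=cv2.imread('pics/s2.png')[140:300,190:390];b=cv2.imread('pics/w2.png')
cv2.imwrite('pics/m2.png',np.hstack([cv2.resize(a,(400,320)),cv2.resize(b,(400,320))]))
```

```text
[ 434.76329747 -281.40828569  120.08941365] [  3.04120823 -10.56069844 -10.11577147] 25.715748318856527
```

View pics/m2.png

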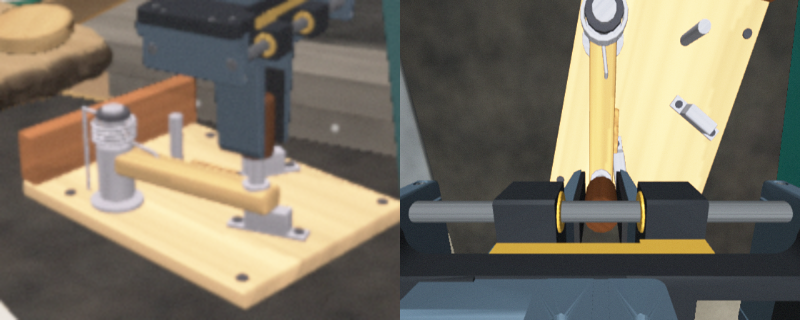

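The arm stands past the far catch at about 1.36 rad by the tool pose, some 20 mm beyond its centre. Now I'll push the bolt down.

Emit:
carry_out(
  travel=[
    [0, 0, -0.15],
    [0, 0, -0.3],
    [0, 0, -0.45],
    [0, 0, -0.6],
    [0, 0, -0.75],
    [0, 0, -0.85],
    [0, 0, -0.9],
    [0, 0, -0.9],
    [0, 0, -0.9],
  ],
  spin=[0, 0, 0, 0, 0, 0, 0, 0, 0],
  claw=[1, 1, 1, 1, 1, 1, 1, 1, 1],
)

```text
clock: 6.6
tool_pos: [434.8, -281.8, 97.9]
tool_rot: [3.137, -0.127, 0.003]
contact_force: [0.3, -9.9, -2.5]
grip_width: 25.9
grasp_force: 35.0
```

Run:
```python
from h import *
s,c=grab('scene','s3'); grab('wrist','w3'); print(s['tool_pos'],s['contact_force'],s['grip_width'])
a=cv2.imread('pics/s3.png')[170:270,250:350];b=cv2.imread('pics/w3.png')
cv2.imwrite('pics/m3.png',np.hstack([cv2.resize(a,(400,400),interpolation=2),cv2.resize(b,(400,400))]))
```

```text
[ 434.77300793 -281.77405048   97.93572557] [ 0.2788799  -9.94411037 -2.47947754] 25.86165244946756
```

View pics/m3.png

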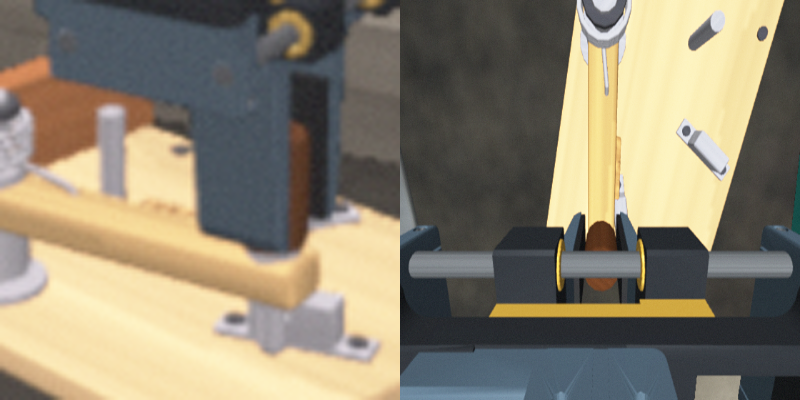

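The bolt is down on the far side of the lug. I'll press a little further, ease the arm back against the catch and release.

Emit:
carry_out(
  travel=[
    [0, 0, -0.06],
    [0, 0, -0.1],
    [0, 0, -0.1],
  ],
  spin=[0, 0, 0],
  claw=[1, 1, 1],
)

```text
clock: 7.0
tool_pos: [435.1, -282.5, 97.2]
tool_rot: [3.136, -0.126, 0.003]
contact_force: [-12.4, -6.9, 35.3]
grip_width: 25.2
grasp_force: 35.0
```

Emit:
carry_out(
  travel=[
    [0, -0.07, 0.02],
    [0, -0.14, 0.04],
    [0, -0.21, 0.06],
    [0, -0.25, 0.06],
    [0, -0.25, 0.06],
  ],
  spin=[0, 0, 0, 0, 0],
  claw=[1, 1, 1, 1, 1],
)

```text
clock: 7.5
tool_pos: [434.7, -287.9, 97.6]
tool_rot: [3.137, -0.125, 0.002]
contact_force: [-3.9, -2.6, 15.2]
grip_width: 25.3
grasp_force: 35.0
```

The bolt is bottomed: 35 N upward on the tool. Opening the fingers and lifting clear.

Emit:
carry_out(
  travel=[
    [0, 0, 0],
    [0, 0, 0],
    [0, 0, 0],
    [0, 0, 0],
    [0, 0, 0],
    [0, 0, 0],
    [0, 0, 0],
    [0, 0, 0],
  ],
  spin=[0, 0, 0, 0, 0, 0, 0, 0],
  claw=[-0.2, -0.2, -0.4, -0.4, -0.4, -0.4, -0.4, -0.4],
)

```text
clock: 8.3
tool_pos: [434.0, -286.8, 96.4]
tool_rot: [-3.139, 0.127, 0.0]
contact_force: [-0.6, 0.4, 0.5]
grip_width: 63.5
grasp_force: 0.0
```

Emit:
carry_out(
  travel=[
    [0, 0, 0.3],
    [0, 0, 0.9],
    [0, 0, 1.7],
    [0, 0, 2.5],
    [0, 0, 3.5],
    [0, 0, 4.5],
    [0, 0, 4.5],
    [0, 0, 4.5],
  ],
  spin=[0, 0, 0, 0, 0, 0, 0, 0],
  claw=[-0.4, -0.4, -0.4, -0.4, -0.4, -0.4, -0.4, -0.4],
)

```text
clock: 9.1
tool_pos: [434.2, -287.0, 210.1]
tool_rot: [3.138, -0.127, 0.002]
contact_force: [-0.9, 0.3, 0.5]
grip_width: 63.7
grasp_force: 0.0
```

Run:
```python
from h import *
s,c=grab('scene','s4'); grab('wrist','w4'); print(s['tool_pos'],s['contact_force'],s['grip_width'])
a=cv2.imread('pics/s4.png')[160:270,230:340];b=cv2.imread('pics/w4.png')
cv2.imwrite('pics/m4.png',np.hstack([cv2.resize(a,(400,400),interpolation=2),cv2.resize(b,(400,400))]))
```

```text
[ 434.24025826 -286.99170723  210.05805393] [-0.86529831  0.30955696  0.47753189] 63.73465048583313
```

View pics/m4.png

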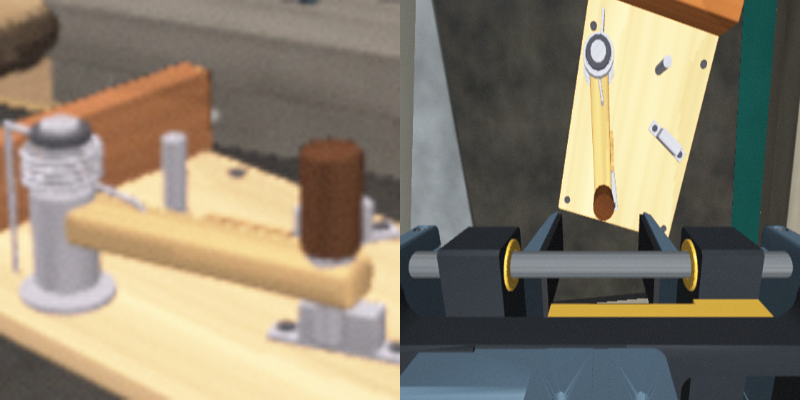

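The knob sits low, with the bolt's foot behind the lug and the arm held open against it. The fingers are clear, so I'm handing in.

```bash
python3 -c "
from rig import ticket
print(ticket.finish_job())"
```

```text
the job is handed in; nothing more can be done
None
```

The arm is swung open past both catches, its bolt pushed fully down behind the far catch, which holds it open with the gripper clear; I handed the job in after about 9 s of robot time, and the hand-in returned no verdict.

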